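Pack the plywood sign feet into the carton tray

ROBOT

A 6-joint arm with a two-finger parallel gripper is mounted at the origin on the work surface. World frame = base frame: x ahead of the robot, y to its left, z up, the work surface at z = 0. Lengths are in m, angles in degrees, forces in N, time in s.
With the tool pointing down it reaches from about 0.2 to 0.875 m from the base axis. Payload 3.4 kg.
Tool frame: the origin (TCP) lies on the centre line of the jaws, within the pads' length; the fingertips stand 14 mm ahead of it and the grasp point (between the pads) lies 5 mm behind it; y points along the fingers, z is the direction in which the jaws open and shut, and the axes are right-handed (so a half turn about y gives the same grasp; the last joint's range is limited). The gripper opens to 94 mm and grips with 3 to 60 N. Pads are 16 mm wide; open, the fingers measure 119 mm over their backs; the gripper's body (75 mm by 177 mm) begins 78 mm behind the grasp point.
Start: joints at [61.822, 15.808, 86.224, -0, 77.962, -6.933], TCP at [0.208, 0.536, 0.219] pointing down, gripper open.
Joint ranges: [-165.64, 165.64], [-43.16, 119.46], [12.63, 154.43], [-67.54, 247.53], [6.08, 155.33], [-154.97, 154.97]. Speed limits (degrees/s): [147.25, 147.25, 180, 180, 180, 180].

INTERFACE

Orientations are given as [roll, pitch, yaw] about the fixed x, y, z axes, in that order (R = Rz(yaw) Ry(pitch) Rx(roll)).
In Python, from bench import env gives the robot as it stands.
- The arm moves only by the tool drive_tool, never from a script. Its argument "series" is text: rows parted by semicolons, each of 7 numbers parted by spaces: the shift along the tool's x, y, z in m, then the turn, a rotation vector about the tool's x, y, z in rad, then the opening, from 0 (shut) to 1 (fully open). In form: tx ty tz rx ry rz gripper; .... A call has 1 to 12 rows; each row shifts and turns the commanded pose from where the row before left it, along the tool's axes as they then stand; what a row does not reach is not made up. A row lasts 1/12 s, in which the tool goes at most 41.7 mm and 7.16 degrees, less where a joint would pass 70% of its speed; a pose out of reach is approached as far as the arm can. A call is refused whole if a number of a shift passes 0.0417 or a number of a turn 0.125, either way. A call with a gripper value outside its range is refused whole. The fingers move at their own pace and stop on an object; "force" is the grip in N (left out, the last holds). Time passes only in rows, so rows that do not move let the fingers close. It gives the time, the measured TCP pose, the force and the opening at its end, in the units of the state.
- env.observe(): the state, without advancing time (a new reading comes with each control period).
- env.get_image(name): name is "side" or "top"; returns the picture (400x640x3 uint8, red, green, blue); there is no depth.
- env.get_calibration(name): a dict with "fx", "fy", "cx", "cy" (pixels), "R" (3x3) and "t" (3): a world point X has camera coordinates R X + t. Camera axes: x right, y down, z forward; pixel columns grow to the right and rows downward; lengths in m; the calibration is good to about 2 mm. A picture is of the moment at which its call begins. get_calibration takes no time and is no camera call.
- env.sign_off(): hands the job in, once; it reports no verdict.
The state is a dict: "time_s": time; "q": joint angles; "joint_vel": joint speeds; "joint_efforts": joint torques, N m; "tool_pos": TCP position; "eef_rot": TCP orientation; "ft_force": force on the tool from outside, world axes, zero at the start; "torque": the same for the moment, N m; "width": finger opening in m.
Only numpy, scipy, OpenCV 4.12 (cv2) and the standard library are available. Lean on these libraries where they do the work, as an engineer would, in place of code of your own. Each camera call takes 0.05 s, during which the arm holds its last target.

TASK

The fair is closing: pack the three plywood sign feet (flat L-shaped plates with an upright fin) into the shallow cardboard tray. Turn them so that they nest together and all three lie flat on the tray's floor, fins up; set them down rather than dropping them, and leave the three round tubes and the loose tube cap around them where they are.

Things in the scene. Friction and masses are not known exactly. Their poses are not given: they have to be found in the camera images.
- tray: Shallow open cardboard tray, fixed to the table, outside 172 (its x) x 132 (its y) x 13 mm high, inside 164 x 124 mm, walls 4 mm, floor 3 mm thick. Origin at the centre of its underside, on the table (z = 0); x along the long side, y along the short side, z up. The three feet just fill it when nested, with about 4 mm between neighbours and walls.
- large_foot_mid (a point): The large sign foot, 70 g: an L with two equal arms, 116 x 116 mm outside. Plate 8 mm thick, arms 36 mm wide; fin 12 x 32 mm, top 52 mm above the underside. Point: on the fin's centre line, 26 mm above the underside; z up. Fin at the centre of the L's corner square (18 mm from both outer edges), set diagonally: long along (1, -1, 0), thin along (1, 1, 0); the arms run from there to 98 mm along +x and 98 mm along +y.
- medium_foot_mid (a point): The medium sign foot, 58 g: an L with a 116 mm arm and a short foot, 76 x 116 mm outside. Plate 8 mm thick, arms 36 mm wide; fin 12 x 32 mm, top 52 mm above the underside. Point: on the fin's centre line, 26 mm above the underside; z up. Fin at the middle of the long arm, long along y, 12 mm thick along x; the long arm runs along y from -58 to +58 mm; the short foot is at its +y end and runs along -x to -58 mm (y from 22 to 58 mm).
- small_foot_mid (a point): The small sign foot, 48 g: an L with two equal arms, 76 x 76 mm outside. Plate 8 mm thick, arms 36 mm wide; fin 12 x 32 mm, top 52 mm above the underside. Point: on the fin's centre line, 26 mm above the underside; z up. Fin at the centre of the L's corner square (18 mm from both outer edges), set diagonally: long along (1, -1, 0), thin along (1, 1, 0); the arms run from there to 58 mm along +x and 58 mm along +y.
- tube_a: A bystander: closed round cardboard tube, 56 mm across, 90 mm high, standing; origin at its underside.
- tube_b: Bystander: another such tube, 56 mm across, 90 mm high; origin at its underside.
- tube_c: Bystander: another such tube, 56 mm across, 90 mm high; origin at its underside.
- tube_cap: Bystander: round cardboard tube cap lying on the table, 56 mm across, 16 mm high; origin at its underside.

How it is judged:
By the outcome, as a careful person would: the job done as asked, in the order asked, and still so for the second after the job is handed in, with the robot touching nothing.
It also fails if it takes over 72 s, if anything falls off the work surface, if the arm or the gripper's body presses on something with over 40 N, if the wrist force passes 120 N, or if a joint passes its speed limit or range.

## Working session

There is one attempt and no reset: what is moved stays moved. The work goes in short steps, Python scripts to look and compute and a tool call to move; the robot and the scene stay as the last step left them, time stands still between calls to the robot, and variables do not carry over. Pictures are saved under pics/ and viewed, and the job is handed in when it is done.

Besides the shell and the picture viewer there is one more tool, called as name(argument=value, ...), one argument or row to a line, values as JSON. drive_tool: Moves the arm, as the interface text tells. Its arguments: {"type":"object","properties":{"series":{"type":"string"},"force":{"type":"number"}},"required":["series"]}

```bash
ls; mkdir -p pics; python3 - <<'E'
from bench import env
import cv2
s=env.observe()
print(s)
for n in("side","top"):
    im=env.get_image(n); cv2.imwrite(f"pics/{n}0.png",im[:,:,::-1])
    c=env.get_calibration(n); print(n,c)
E
```

```text
pics
{'time_s': 0.0, 'q': array([ 6.18227046e+01,  1.58458088e+01,  8.62952046e+01, -1.40633446e-03,
        7.79624925e+01, -6.93370253e+00]), 'joint_vel': array([-1.20200019e-05, -9.25815783e-02,  5.42998278e-02,  2.64292032e-03,
        9.74730556e-02, -5.12515540e-03]), 'joint_efforts': array([ 5.01851337e-04, -4.04584551e+01, -2.37238955e+01,  7.02843675e-02,
        3.40884703e-02, -1.33611943e-04]), 'tool_pos': array([0.20809946, 0.53542544, 0.21862289]), 'eef_rot': array([-9.01029149e+01,  1.11304815e-02, -2.12433084e+01]), 'ft_force': array([-0.19764493, -0.22118807, -0.35004419]), 'torque': array([-0.00607258,  0.00075806, -0.03586439]), 'width': 0.09413424387083512}
side {'fx': 410.2840971413907, 'fy': 410.2840971413907, 'cx': 325.2805079614105, 'cy': 197.34726984007634, 'R': array([[ 0.98892158, -0.14806845, -0.01048048],
       [-0.12018789, -0.75727504, -0.64194189],
       [ 0.08711473,  0.63608981, -0.76668166]]), 't': array([-0.51637217,  0.130352  ,  1.07688131])}
top {'fx': 378.6940788351991, 'fy': 378.6940788351991, 'cx': 319.9267972283747, 'cy': 199.80878292736182, 'R': array([[ 0.0121464 , -0.99991287, -0.00516935],
       [-0.97959215, -0.01086197, -0.20070187],
       [ 0.20062823,  0.00750166, -0.97963873]]), 't': array([0.0256682 , 0.55057909, 0.95793825])}
```

View pics/top0.png

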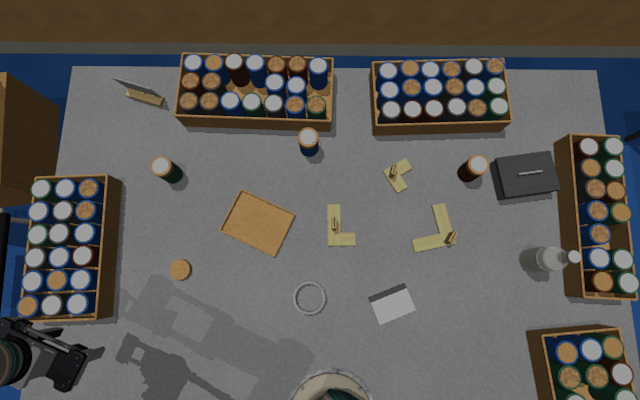

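View pics/side0.png

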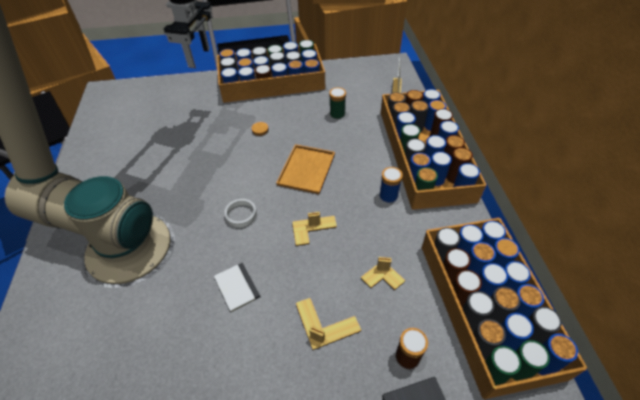

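The top view shows the tray at about (257,222), the medium foot at (338,225), the small at (397,175) and the large at (437,233). The tubes are at (309,140), (166,168) and (473,167), and the cap is at (180,269). Next I'll segment the feet and tray.

```bash
python3 - <<'E'
import cv2,numpy as np
im=cv2.imread('pics/top0.png'); c=im[140:275,210:480]
cv2.imwrite('pics/crop0.png',cv2.resize(c,(795,398),interpolation=cv2.INTER_CUBIC))
h=cv2.cvtColor(im,cv2.COLOR_BGR2HSV)
for p in [(338,212),(349,240),(392,183),(425,244),(440,215),(452,238),(257,222),(335,226),(394,172),(600,380),(370,250),(309,136)]: print(p,h[p[1],p[0]])
im=cv2.imread('pics/side0.png'); h=cv2.cvtColor(im,cv2.COLOR_BGR2HSV)
for p in [(301,235),(329,222),(372,277),(396,278),(308,312),(345,330),(314,218),(305,165),(250,250)]: print(p,h[p[1],p[0]])
c=im[130:360,220:430]
cv2.imwrite('pics/crop1.png',cv2.resize(c,None,fx=2.6,fy=2.6,interpolation=cv2.INTER_CUBIC))
E
```

```text
(338, 212) [ 29  75 157]
(349, 240) [ 25  81 157]
(392, 183) [ 23  89 160]
(425, 244) [ 25  83 156]
(440, 215) [ 25  85 156]
(452, 238) [ 15 129 107]
(257, 222) [ 17 129 150]
(335, 226) [ 20 101 141]
(394, 172) [ 21  98 138]
(600, 380) [ 16 122 149]
(370, 250) [  0   0 118]
(309, 136) [  0   0 157]
(301, 235) [ 22 127 213]
(329, 222) [ 23 121 213]
(372, 277) [ 23 125 212]
(396, 278) [ 24 120 211]
(308, 312) [ 22 126 211]
(345, 330) [ 23 123 210]
(314, 218) [ 20 140  89]
(305, 165) [ 17 167 195]
(250, 250) [108   9 146]
```

View pics/crop0.png

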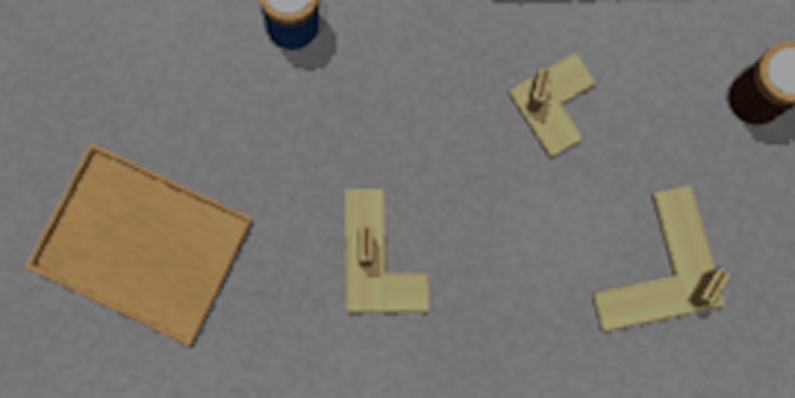

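View pics/crop1.png

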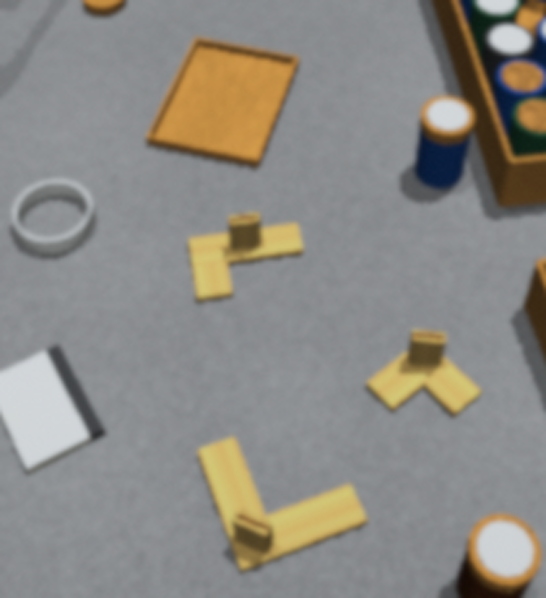

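```bash
cat > util.py <<'E'
import cv2,numpy as np
from bench import env
SC=4
def cast(c,px,z):
    px=np.atleast_2d(np.asarray(px,float)); R=c['R'];t=c['t']
    d=np.c_[(px[:,0]-c['cx'])/c['fx'],(px[:,1]-c['cy'])/c['fy'],np.ones(len(px))]@R
    o=-R.T@t; z=np.broadcast_to(z,len(px))
    return (o+d*((z-o[2])/d[:,2])[:,None])[:,:2]
def proj(c,X):
    p=np.atleast_2d(X)@c['R'].T+c['t']; return np.c_[p[:,0]/p[:,2]*c['fx']+c['cx'],p[:,1]/p[:,2]*c['fy']+c['cy']]
# corners of outlines in the body's frame (mm), cyc order
a=18
L=lambda n:np.array([[-a,-a],[n-a,-a],[n-a,a],[a,a],[a,n-a],[-a,n-a]],float)/1000
MODELS={'large':L(116),'small':L(76),
 'medium':np.array([[-18,-58],[18,-58],[18,58],[-58,58],[-58,22],[-18,22]],float)/1000,
 'tray':np.array([[-86,-66],[86,-66],[86,66],[-86,66]],float)/1000}
def smap(img,roi,cols):
    x0,y0,x1,y1=roi
    h=cv2.cvtColor(img[y0:y1,x0:x1],cv2.COLOR_RGB2HSV)[...,1]
    return cv2.resize(h,None,fx=SC,fy=SC,interpolation=cv2.INTER_CUBIC)
def contour(img,roi,thr):
    g=smap(img,roi,None); m=(g>thr).astype(np.uint8)
    cs,_=cv2.findContours(m,cv2.RETR_EXTERNAL,cv2.CHAIN_APPROX_NONE)
    k=max(cs,key=cv2.contourArea)[:,0,:].astype(float)
    # upsampled pixel centre -> original pixel coords
    return (k+0.5)/SC-0.5+np.array(roi[:2])
def kabsch(M,P):
    mc,pc=M.mean(0),P.mean(0); U,_,Vt=np.linalg.svd((M-mc).T@(P-pc))
    D=np.diag([1,np.linalg.det(Vt.T@U.T)]); R=Vt.T@D@U.T
    return R,pc-R@mc
def refine(c,k,model,R,t,h,tol=0.006,it=4,skip=None,zb=0.0):
    """split contour points among the body's edges, fit a line to each, intersect to corners, rigid fit"""
    o=(-c['R'].T@c['t'])[:2]; n=len(model)
    for _ in range(it):
        W=model@R.T+t; lines=[]
        for i in range(n):
            A,B=W[i],W[(i+1)%n]; u=(B-A)/np.linalg.norm(B-A); nn=np.array([u[1],-u[0]]) # outward for ccw
            z=zb if nn@(o-(A+B)/2)>0 else zb+h
            P=cast(c,k,z); s=(P-A)@u; d=(P-A)@nn; ln=np.linalg.norm(B-A)
            sel=(s>0.006)&(s<ln-0.006)&(abs(d)<tol)
            q=P[sel]
            if skip: q=q[[not skip(i,(x-A)@u) for x in q]] if len(q) else q
            if len(q)<6: lines.append(None); continue
            f=cv2.fitLine(q.astype(np.float32),cv2.DIST_HUBER,0,1e-4,1e-4).ravel()
            nrm=np.array([f[1],-f[0]]); nrm*=np.sign(nrm@nn)
            lines.append((nrm,nrm@f[2:],len(q)))
        C=[];M=[]
        for i in range(n):
            l1,l2=lines[i-1],lines[i]
            if l1 is None or l2 is None: continue
            C.append(np.linalg.solve(np.array([l1[0],l2[0]]),[l1[1],l2[1]])); M.append(model[i])
        C=np.array(C);M=np.array(M); R,t=kabsch(M,C)
        res=np.linalg.norm(M@R.T+t-C,axis=1)
    return R,t,res,[None if l is None else l[2] for l in lines]
E
cat > m0.py <<'E'
from util import *
import sys
I={n:cv2.imread(f'pics/{n}0.png')[:,:,::-1].copy() for n in('top','side')}
guess={ # px of corresponding corners in the view (body order idx -> px)
 'top':{'large':((400,195,470,260),{0:(450+4,243),2:(0,0)})}}
# corner pixel guesses: model idx -> crop px
g={'top':{
 'tray':((210,180,305,265),[(0,(30,266)),(1,(93,147)),(2,(250,220)),(3,(192,346))]),
 'medium':((318,195,365,255),[(0,(385,190)),(2,(347,312)),(3,(428,312))]),
 'small':((375,150,418,200),[(0,(512,93)),(1,(552,156)),(5,(578,55))]),
 'large':((400,195,465,260),[(0,(722,306)),(1,(690,188)),(5,(604,328))])}}
c=env.get_calibration('top')
for n,(roi,pts) in g['top'].items():
    h=.013 if n=='tray' else .008
    k=contour(I['top'],roi,42)
    P=np.array([[x/2.944+210,y/2.944+140] for _,(x,y) in pts]); Wp=cast(c,P,h)
    M=MODELS[n][[i for i,_ in pts]]
    for flip in (0,1):
        MM=np.roll(MODELS[n],0,0)
    R,t=kabsch(M,Wp); print(n,'guess res mm',np.round(1e3*np.linalg.norm(M@R.T+t-Wp,axis=1),1))
    R,t,res,ns=refine(c,k,MODELS[n],R,t,h)
    print(n,np.round(1e3*t,1),round(np.degrees(np.arctan2(R[1,0],R[0,0])),2),np.round(1e3*res,1),ns)
E
python3 m0.py
```

```text
tray guess res mm [195.8  83.4 195.8  83.9]
tray [492.5 202.6] 112.03 [1.1 0.3 0.6 0.7] [45, 43, 43, 44]
medium guess res mm [0.4 0.3 0.6]
medium [491.4  -6.2] 90.76 [0.5 0.3 0.7 0.4 0.5 1. ] [35, 148, 93, 35, 41, 97]
small guess res mm [1.7 2.3 0.6]
small [ 641.7 -169.7] -148.96 [0.7 0.3 0.3 0.6 0.5 0.5] [75, 29, 33, 33, 28, 80]
large guess res mm [1.1 2.4 3. ]
large [ 456.9 -319.6] 12.64 [0.5 0.5 0.4 0.2 0.6 0.7] [134, 33, 94, 96, 34, 146]
```

```bash
sed -i "s/\[(0,(30,266)),(1,(93,147)),(2,(250,220)),(3,(192,346))\]/[(0,(250,220)),(1,(93,147)),(2,(30,266)),(3,(192,346))]/" m0.py
cat >> m0.py <<'E'
print('--- side, from the same start')
PO={'tray':None}
E
python3 - <<'E'
s=open('m0.py').read()
s=s.replace("    print(n,np.round(1e3*t,1),round","    K[n]=(R,t)\n    print(n,np.round(1e3*t,1),round").replace("import sys","K={}")
s=s.replace("PO={'tray':None}\n","""cs=env.get_calibration('side')
rois={'tray':(270,135,345,200),'medium':(285,208,345,252),'small':(355,255,415,295),'large':(290,290,368,352)}
for n,roi in rois.items():
    h=.013 if n=='tray' else .008
    k=contour(I['side'],roi,70)
    R,t,res,ns=refine(cs,k,MODELS[n],*K[n],h)
    print(n,np.round(1e3*t,1),round(np.degrees(np.arctan2(R[1,0],R[0,0])),2),np.round(1e3*res,1),ns)
# fin tops check: predicted fin-top centre pixels
for n in('large','medium','small'):
    R,t=K[n]; print(n,'fin top px top/side',np.round(proj(c,[*t,.052]),1),np.round(proj(cs,[*t,.052]),1))
def blob(v,roi,f):
    pass
for nm,px,z in(('tube_b?',(309,135),.09),('tube?',(162,165),.09),('tube?',(478,163),.09),('cap',(180,268),.016)): print(nm,np.round(1e3*cast(c,px,z),0))
print('cam', -c['R'].T@c['t'], -cs['R'].T@cs['t'])
for p in[(255,60),(490,60),(330,125),(375,132),(508,125)]: print('box',p,np.round(1e3*cast(c,p,0.0)))
""")
open('m0.py','w').write(s)
E
python3 m0.py
```

```text
tray guess res mm [4.  3.2 3.6 1.4]
tray [495.2 206.4] 65.45 [0.7 0.8 0.6 0.7] [204, 153, 208, 156]
medium guess res mm [0.4 0.3 0.6]
medium [491.4  -6.2] 90.76 [0.5 0.3 0.7 0.4 0.5 1. ] [35, 148, 93, 35, 41, 97]
small guess res mm [1.7 2.3 0.6]
small [ 641.7 -169.7] -148.96 [0.7 0.3 0.3 0.6 0.5 0.5] [75, 29, 33, 33, 28, 80]
large guess res mm [1.1 2.4 3. ]
large [ 456.9 -319.6] 12.64 [0.5 0.5 0.4 0.2 0.6 0.7] [134, 33, 94, 96, 34, 146]
--- side, from the same start
tray [494.3 207.8] 65.46 [1.3 1.1 0.9 0.8] [149, 146, 143, 156]
medium [490.4  -4.2] 91.06 [0.7 1.  1.3 0.5 0.8 1.4] [28, 114, 78, 36, 36, 100]
small [ 641.2 -167.7] -148.74 [0.9 0.5 1.  0.3 0.5 0.5] [78, 31, 34, 34, 27, 67]
large [ 456.2 -318.1] 12.76 [0.6 0.6 0.7 0.3 0.4 0.3] [174, 38, 111, 104, 38, 165]
large fin top px top/side [[453.2 236.3]] [[317.  330.8]]
medium fin top px top/side [[334.1 222. ]] [[313.8 213.6]]
small fin top px top/side [[394.2 168.1]] [[384.7 259.1]]
tube_b? [[720.  63.]]
tube? [[632. 450.]]
tube? [[ 647. -383.]]
cap [[367. 407.]]
cam [0.34684173 0.02446021 1.04906835] [ 0.43250608 -0.66273934  0.90389174]
box (255, 60) [[996. 237.]]
box (490, 60) [[1003. -481.]]
box (330, 125) [[787.   6.]]
box (375, 132) [[ 766. -127.]]
box (508, 125) [[ 792. -518.]]
```

Both views agree to within about 2 mm, and that difference is a common shift, so I'll use the averages. Next is a helper that works out the tool-axis shift to a target, starting with the large foot.

```bash
cat > go.py <<'E'
import sys,numpy as np
from scipy.spatial.transform import Rotation as Ro
from bench import env
# usage: go.py x y z(mm, TCP) yaw
x,y,z,w=map(float,sys.argv[1:5]); s=env.observe()
p=s['tool_pos']*1e3; R=Ro.from_euler('xyz',s['eef_rot'],degrees=True)
Rt=Ro.from_euler('xyz',[-90,0,w],degrees=True)
rv=(R.inv()*Rt).as_rotvec()
print('t',round(s['time_s'],2),'pos',p.round(1),'rot',s['eef_rot'].round(2),'w',round(s['width']*1e3,1),'F',s['ft_force'].round(1),'q6',s['q'][5].round(1))
print('turn first (rad)',rv.round(4),'then shift mm',(Rt.inv().apply(np.array([x,y,z])-p)).round(1))
E
python3 go.py 456.5 -318.9 150 -32.3
```

```text
t 0.1 pos [208.1 535.5 218.7] rot [-9.009e+01  1.000e-02 -2.125e+01] w 94.2 F [-0.4  0.9 -1. ] q6 -6.9
turn first (rad) [ 1.600e-03  1.929e-01 -1.000e-04] then shift mm [ 666.5   68.7 -589.5]
```

drive_tool(
  series="0 0 0 0 0.0965 0 0.42; 0 0 0 0 0.0965 0 0.42; 0.015 0 -0.0133 0 0 0 0.42; 0.025 0 -0.022 0 0 0 0.42; 0.027 0 -0.024 0 0 0 0.42; 0.027 0 -0.024 0 0 0 0.42; 0.027 0 -0.024 0 0 0 0.42; 0.027 0 -0.024 0 0 0 0.42; 0.027 0 -0.024 0 0 0 0.42; 0.027 0 -0.024 0 0 0 0.42; 0.027 0 -0.024 0 0 0 0.42; 0.027 0 -0.024 0 0 0 0.42",
  force=30,
)

```text
time_s: 1.1
tool_pos: [0.303, 0.2053, 0.2193]
eef_rot: [-90.0, -0.0, -32.3]
ft_force: [0.2, -0.1, 0.1]
width: 0.0392
```

```bash
python3 go.py 456.5 -318.9 150 -32.3
```

```text
t 1.1 pos [303.  205.3 219.3] rot [-90.01  -0.   -32.26] w 39.2 F [ 0.2 -0.1  0.1] q6 -34.5
turn first (rad) [0.0001 0.0008 0.0001] then shift mm [ 409.9   69.3 -361.1]
```

drive_tool(
  series="0.03 0 -0.0264 0 0 0 0.42; 0.03 0 -0.0264 0 0 0 0.42; 0.03 0 -0.0264 0 0 0 0.42; 0.03 0 -0.0264 0 0 0 0.42; 0.03 0 -0.0264 0 0 0 0.42; 0.03 0 -0.0264 0 0 0 0.42; 0.03 0 -0.0264 0 0 0 0.42; 0.03 0 -0.0264 0 0 0 0.42; 0.03 0 -0.0264 0 0 0 0.42; 0.03 0 -0.0264 0 0 0 0.42; 0.03 0 -0.0264 0 0 0 0.42; 0.03 0 -0.0264 0 0 0 0.42",
)

```text
time_s: 2.1
tool_pos: [0.4381, -0.2551, 0.219]
eef_rot: [-90.0, 0.0, -32.4]
ft_force: [0.8, 0.3, 0.2]
width: 0.0397
```

drive_tool(
  series="0.025 0.015 -0.022 0 0 0 0.42; 0.015 0.025 -0.0135 0 0 0 0.42; 0.0099 0.025 -0.0088 0 0 0 0.42; 0 0 0 0 0 0 0.42",
)

```text
time_s: 2.43
tool_pos: [0.4548, -0.3179, 0.1492]
eef_rot: [-89.9, 0.5, -32.4]
ft_force: [-0.0, 0.2, -0.5]
width: 0.0396
```

```bash
python3 go.py 456.5 -318.9 29 -32.3
```

```text
t 2.43 pos [ 454.8 -317.9  149.2] rot [-89.95   0.5  -32.44] w 39.6 F [-0.   0.2 -0.5] q6 -99.7
turn first (rad) [-0.0009 -0.0024 -0.0087] then shift mm [  2.  120.2   0. ]
```

```bash
python3 - <<'E'
from bench import env
import cv2
s=env.observe(); print(s['q'].round(2),s['joint_vel'].round(2))
im=env.get_image('side'); cv2.imwrite("pics/side1.png",im[:,:,::-1])
E
python3 go.py 456.5 -318.9 29 -32.3
```

```text
[-4.211e+01  1.714e+01  9.475e+01 -4.000e-02  6.861e+01 -9.966e+01] [ 1.9  -3.91 -1.07  1.36  6.04  1.12]
t 2.48 pos [ 455.1 -316.7  151.5] rot [-89.92   0.4  -32.4 ] w 39.3 F [-0.1  0.4 -0.3] q6 -99.6
turn first (rad) [-0.0014 -0.0018 -0.007 ] then shift mm [  2.3 122.5  -1.1]
```

View pics/side1.png

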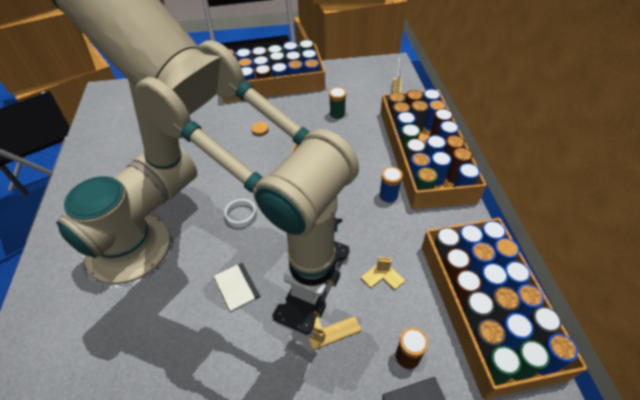

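The side view shows the open jaws just above the large foot's fin at (317,330), lined up across its thickness. I'll descend now.

drive_tool(
  series="0.0016 0.02 0 0 0 0 0.42; 0 0.025 0 0 0 0 0.42; 0 0.025 0 0 0 0 0.42; 0 0.02 0 0 0 0 0.42; 0 0.015 0 0 0 0 0.42; 0 0.01 0 0 0 0 0.42; 0 0.005 0 0 0 0 0.42; 0 0 0 0 0 0 0.42; 0 0 0 0 0 0 0.42",
)

```text
time_s: 3.23
tool_pos: [0.4588, -0.3182, 0.0355]
eef_rot: [-90.0, -0.1, -32.3]
ft_force: [0.0, 0.1, -0.4]
width: 0.0394
```

```bash
python3 go.py 456.5 -318.9 29 -32.3
```

```text
t 3.23 pos [ 458.8 -318.2   35.5] rot [-9.001e+01 -9.000e-02 -3.228e+01] w 39.4 F [ 0.   0.1 -0.4] q6 -99.6
turn first (rad) [0.0001 0.0004 0.0016] then shift mm [-1.5  6.5 -1.8]
```

drive_tool(
  series="-0.0015 0.0035 -0.0018 0 0 0 0.42; 0 0.0035 0 0 0 0 0.42; 0 0 0 0 0 0 0.3; 0 0 0 0 0 0 0; 0 0 0 0 0 0 0; 0 0 0 0 0 0 0; 0 0 0 0 0 0 0; 0 0 0 0 0 0 0",
  force=30,
)

```text
time_s: 3.9
tool_pos: [0.456, -0.3189, 0.0276]
eef_rot: [-90.0, -0.0, -32.3]
ft_force: [-0.2, -0.5, 1.4]
width: 0.0119
```

```bash
python3 go.py 456.5 -318.9 29 -32.3
```

```text
t 3.9 pos [ 456.  -318.9   27.6] rot [-9.000e+01 -1.000e-02 -3.231e+01] w 11.9 F [-0.2 -0.5  1.4] q6 -99.8
turn first (rad) [-0.0001 -0.0001  0.0003] then shift mm [ 0.4 -1.4  0.3]
```

Gripped, with a width of 11.9 mm. Now I'll lift.

drive_tool(
  series="0 -0.01 0 0 0 0 0; 0 -0.02 0 0 0 0 0; 0 -0.025 0 0 0 0 0; 0 -0.02 0 0 0 0 0; 0 -0.01 0 0 0 0 0; 0 0 0 0 0 0 0; 0 0 0 0 0 0 0",
)

```text
time_s: 4.48
tool_pos: [0.4559, -0.3188, 0.1127]
eef_rot: [-90.0, -0.0, -32.3]
ft_force: [-0.1, -0.6, -0.4]
width: 0.0115
```

```bash
python3 go.py 506.2 135.9 115 20.45; python3 - <<'E'
from bench import env
import cv2,numpy as np
a=env.get_image('top'); b=env.get_image('side')
cv2.imwrite("pics/top2.png",a[:,:,::-1]);cv2.imwrite("pics/side2.png",b[:,:,::-1])
cv2.imwrite("pics/c2.png",np.hstack([cv2.resize(a[180:290,380:500,::-1],(400,367),interpolation=2),cv2.resize(b[230:350,260:390,::-1],(398,367),interpolation=2)]))
E
```

```text
t 4.48 pos [ 455.9 -318.8  112.7] rot [-9.00e+01 -4.00e-02 -3.23e+01] w 11.5 F [-0.1 -0.6 -0.4] q6 -99.8
turn first (rad) [ 4.000e-04 -9.207e-01  6.000e-04] then shift mm [206.   -2.3 408.4]
```

View pics/c2.png

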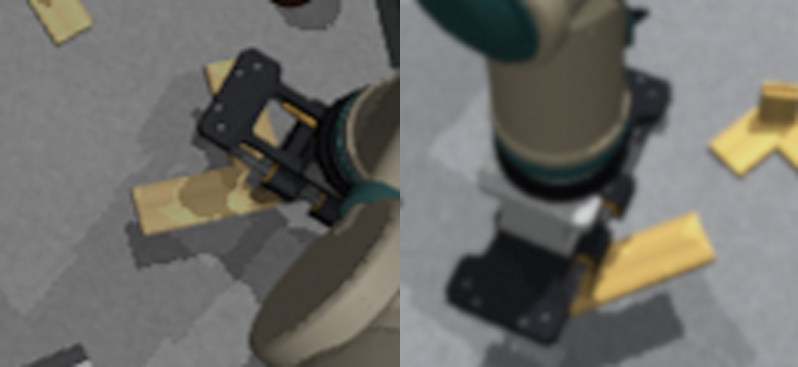

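The foot is held. Its free arm shows in the top view with end corners at about (420.5,237) and (423.5,250.5), and in the side view at about (363,306). I'll compare those with the predicted positions.

```bash
python3 - <<'E'
from util import *
c=env.get_calibration('top');cs=env.get_calibration('side')
t=np.array([.4559,-.3188]);w=np.radians(12.7);R=np.array([[np.cos(w),-np.sin(w)],[np.sin(w),np.cos(w)]])
W=MODELS['large']@R.T+t
for z in(.0851,.0931): 
    print(z,'top',proj(c,np.c_[W,np.full(6,z)]).round(1).tolist()); print('  side',proj(cs,np.c_[W,np.full(6,z)]).round(1).tolist())
a=cv2.imread('pics/top2.png')[:,:,::-1].copy(); b=cv2.imread('pics/side2.png')[:,:,::-1].copy()
for nm,im,cc,col in(('t',a,c,0),('s',b,cs,0)):
    p=proj(cc,np.c_[W,np.full(6,.0931)]); 
    x0,y0=(390,180) if nm=='t' else (260,230)
    crop=cv2.resize(im[y0:y0+100,x0:x0+120,::-1],None,fx=5,fy=5,interpolation=2)
    for u,v in p: cv2.circle(crop,(int((u-x0+.5)*5),int((v-y0+.5)*5)),3,(0,0,255),-1)
    cv2.imwrite(f'pics/chk2{nm}.png',crop)
E
```

```text
0.0851 top [[466.1, 240.8], [453.4, 197.0], [440.0, 199.9], [448.5, 229.9], [418.2, 236.4], [421.8, 250.4]]
  side [[310.8, 335.3], [362.8, 315.4], [355.8, 300.6], [321.0, 313.5], [308.2, 281.7], [292.8, 287.1]]
0.0931 top [[467.3, 240.5], [454.5, 196.4], [441.0, 199.2], [449.5, 229.5], [418.9, 236.1], [422.7, 250.1]]
  side [[310.6, 333.8], [363.0, 313.8], [356.0, 298.9], [321.0, 311.9], [308.1, 280.0], [292.6, 285.4]]
```

View pics/chk2t.png

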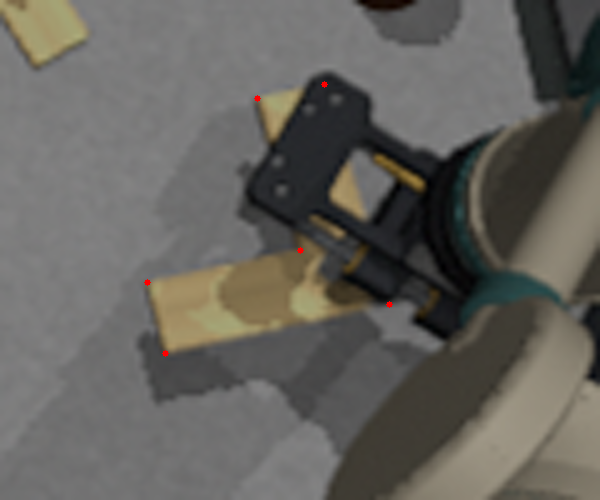

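View pics/chk2s.png

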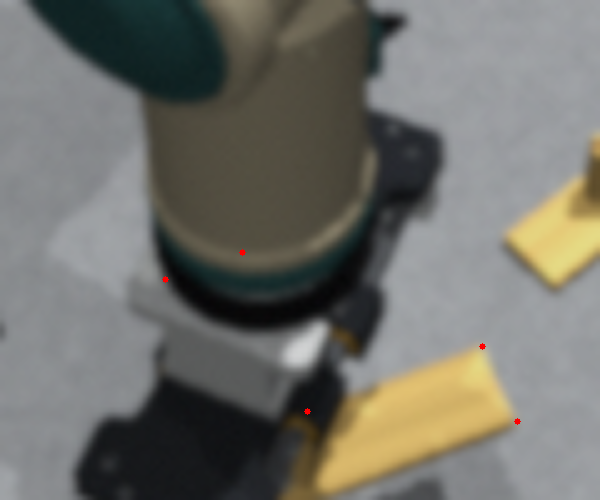

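The predicted corners match to under 1 px in both views, so the foot hangs level and is where I expected. Now I'll turn it and carry it to the tray.

drive_tool(
  series="0 0 0 0 -0.06 0 0; 0 0 0 0 -0.12 0 0; 0 0 0 0 -0.12 0 0; 0 0 0 0 -0.12 0 0; 0 0 0 0 -0.12 0 0; 0 0 0 0 -0.12 0 0; 0 0 0 0 -0.12 0 0; 0 0 0 0 -0.1 0 0; 0 0 0 0 -0.04 0 0; 0.008 0 0.0158 0 0 0 0; 0.013 0 0.0258 0 0 0 0; 0.014 0 0.0278 0 0 0 0",
)

```text
time_s: 5.58
tool_pos: [0.4637, -0.2411, 0.1107]
eef_rot: [-89.9, 0.1, 20.3]
ft_force: [0.6, -0.1, -1.5]
width: 0.0113
```

drive_tool(
  series="0.014 0 0.0278 0 0 0 0; 0.014 0 0.0278 0 0 0 0; 0.014 0 0.0278 0 0 0 0; 0.014 0 0.0278 0 0 0 0; 0.014 0 0.0278 0 0 0 0; 0.014 0 0.0278 0 0 0 0; 0.014 0 0.0278 0 0 0 0; 0.014 0 0.0278 0 0 0 0; 0.014 0 0.0278 0 0 0 0; 0.014 0 0.0278 0 0 0 0; 0.014 0 0.0278 0 0 0 0; 0.01 0 0.0198 0 0 0 0",
)

```text
time_s: 6.58
tool_pos: [0.5036, 0.1232, 0.111]
eef_rot: [-89.9, 0.1, 20.5]
ft_force: [0.0, -0.2, -0.4]
width: 0.012
```

drive_tool(
  series="0.006 0 0.0119 0 0 0 0; 0.001 0 0.002 0 0 0 0; 0 0 0 0 0 0 0; 0 0 0 0 0 0 0",
)

```text
time_s: 6.92
tool_pos: [0.5057, 0.1355, 0.1116]
eef_rot: [-90.0, 0.1, 20.4]
ft_force: [0.0, -0.6, -0.4]
width: 0.012
```

```bash
python3 go.py 506.2 135.9 60 20.45
```

```text
t 6.92 pos [505.7 135.5 111.6] rot [-90.01   0.12  20.42] w 12.0 F [ 0.  -0.6 -0.4] q6 -103.0
turn first (rad) [ 0.0001 -0.0005 -0.0022] then shift mm [ 0.6 51.6  0.1]
```

drive_tool(
  series="0.0006 0.015 0 0 0 0 0; 0 0.02 0 0 0 0 0; 0 0.018 0 0 0 0 0; 0 0.01 0 0 0 0 0; 0 0 0 0 0 0 0; 0 0 0 0 0 0 0",
)

```text
time_s: 7.42
tool_pos: [0.5067, 0.1356, 0.0492]
eef_rot: [-90.0, 0.1, 20.3]
ft_force: [0.1, 0.2, -0.9]
width: 0.0117
```

```bash
python3 go.py 506.2 135.9 30.6 20.45; python3 - <<'E'
from util import *
s=env.observe(); t=s['tool_pos'][:2]; w=np.radians(s['eef_rot'][2]+45);R=np.array([[np.cos(w),-np.sin(w)],[np.sin(w),np.cos(w)]])
W=MODELS['large']@R.T+t; z=s['tool_pos'][2]-.0276+.008
for nm in('top','side'):
    cc=env.get_calibration(nm); im=env.get_image(nm)
    p=proj(cc,np.c_[W,np.full(6,z)]); m=proj(cc,[.4947,.2071,0])[0]; x0,y0=int(m[0])-50,int(m[1])-50
    crop=cv2.resize(im[y0:y0+100,x0:x0+120,::-1],None,fx=4,fy=4,interpolation=2)
    for u,v in p: cv2.circle(crop,(int((u-x0+.5)*4),int((v-y0+.5)*4)),2,(0,0,255),-1)
    cv2.imwrite(f'pics/chk3{nm}.png',crop)
a=cv2.imread('pics/chk3top.png');b=cv2.imread('pics/chk3side.png');cv2.imwrite('pics/chk3.png',cv2.resize(np.hstack([a,b]),(800,334)))
E
```

```text
t 7.42 pos [506.7 135.6  49.2] rot [-8.999e+01  6.000e-02  2.034e+01] w 11.7 F [ 0.1  0.2 -0.9] q6 -103.0
turn first (rad) [-0.0002 -0.0019 -0.0011] then shift mm [-0.4 18.6  0.4]
```

View pics/chk3.png

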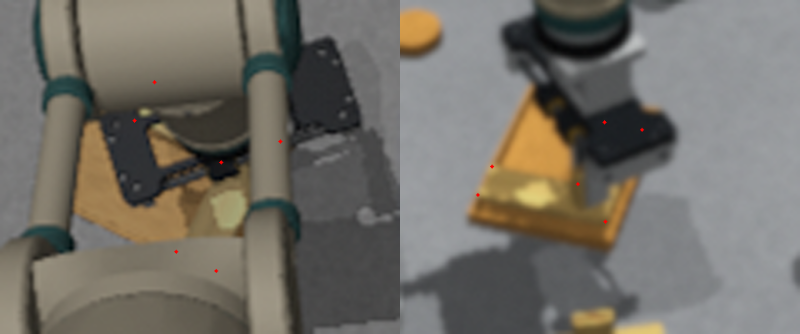

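The side view shows the large foot inside the tray's near edge, with its corners at the predicted dots, so I'll set it down slowly.

drive_tool(
  series="-0.0004 0.005 0.0003 0 -0.0019 0 0; 0 0.005 0 0 0 0 0; 0 0.004 0 0 0 0 0; 0 0.002 0 0 0 0 0; 0 0.001 0 0 0 0 0; 0 0.001 0 0 0 0 0; 0 0 0 0 0 0 0; 0 0 0 0 0 0 0",
)

```text
time_s: 8.18
tool_pos: [0.5065, 0.1367, 0.0315]
eef_rot: [-90.0, -0.0, 20.5]
ft_force: [0.6, -0.3, -1.0]
width: 0.0119
```

```bash
python3 go.py 506.2 135.9 30.6 20.45
```

```text
t 8.18 pos [506.5 136.7  31.5] rot [-9.000e+01 -1.000e-02  2.052e+01] w 11.9 F [ 0.6 -0.3 -1. ] q6 -103.0
turn first (rad) [-0.0001  0.0012  0.0002] then shift mm [-0.6  0.9 -0.6]
```

drive_tool(
  series="-0.0005 0.0007 -0.0006 0 0 0 0; 0 0.0005 0 0 0 0 0; 0 0 0 0 0 0 0; 0 0 0 0 0 0 0",
)

```text
time_s: 8.52
tool_pos: [0.5063, 0.1358, 0.0305]
eef_rot: [-90.0, -0.0, 20.5]
ft_force: [-1.0, -0.2, 1.7]
width: 0.0118
```

```bash
python3 go.py 506.2 135.9 30.6 20.45
```

```text
t 8.52 pos [506.3 135.8  30.5] rot [-9.001e+01 -2.000e-02  2.052e+01] w 11.8 F [-1.  -0.2  1.7] q6 -103.1
turn first (rad) [0.0001 0.0013 0.0003] then shift mm [-0.1 -0.1  0.1]
```

It's in contact: vertical force went from -1.0 to +1.7 N. I'll release and rise.

drive_tool(
  series="0 0 0 0 0 0 0.2; 0 0 0 0 0 0 0.42; 0 0 0 0 0 0 0.42; 0 0 0 0 0 0 0.42; 0 -0.01 0 0 0 0 0.42; 0 -0.02 0 0 0 0 0.42; 0 -0.025 0 0 0 0 0.42; 0 -0.02 0 0 0 0 0.42; 0 -0.01 0 0 0 0 0.42",
)

```text
time_s: 9.27
tool_pos: [0.5078, 0.1361, 0.1184]
eef_rot: [-90.1, -0.3, 20.5]
ft_force: [1.1, 0.3, 0.5]
width: 0.0395
```

```bash
python3 go.py 490.9 -5.2 115 0.9
```

```text
t 9.27 pos [507.8 136.1 118.4] rot [-90.06  -0.27  20.52] w 39.5 F [1.1 0.3 0.5] q6 -103.1
turn first (rad) [2.000e-04 3.425e-01 4.800e-03] then shift mm [ -19.1    3.4 -141.1]
```

drive_tool(
  series="0 0 0 0 0.114 0 0.42; 0 0 0 0 0.114 0 0.42; 0 0 0 0 0.114 0 0.42; -0.0035 0 -0.025 0 0 0 0.42; -0.004 0 -0.03 0 0 0 0.42; -0.004 0 -0.03 0 0 0 0.42; -0.004 0 -0.03 0 0 0 0.42; -0.003 0 -0.02 0 0 0 0.42; -0.0006 0.015 -0.006 0 0 0 0.42; 0 0.02 0 0 0 0 0.42; 0 0.01 0 0 0 0 0.42; 0 0 0 0 0 0 0.42",
)

```text
time_s: 10.27
tool_pos: [0.4873, -0.0055, 0.0684]
eef_rot: [-89.9, 0.3, 0.9]
ft_force: [-0.8, 0.9, 0.0]
width: 0.0396
```

```bash
python3 go.py 490.9 -5.2 28 0.9;  python3 - <<'E'
from util import *
I={n:env.get_image(n) for n in('top','side')}
for n in I: cv2.imwrite(f'pics/{n}4.png',I[n][:,:,::-1])
a=cv2.resize(I['top'][170:270,200:350,::-1],None,fx=2.6,fy=2.6,interpolation=2);b=cv2.resize(I['side'][140:240,270:420,::-1],None,fx=2.6,fy=2.6,interpolation=2)
cv2.imwrite('pics/c4.png',np.hstack([a,b]))
E
```

```text
t 10.27 pos [487.3  -5.5  68.4] rot [-89.95   0.28   0.88] w 39.6 F [-0.8  0.9  0. ] q6 -99.7
turn first (rad) [-0.0009 -0.0004 -0.0049] then shift mm [ 3.6 40.4  0.2]
```

View pics/c4.png

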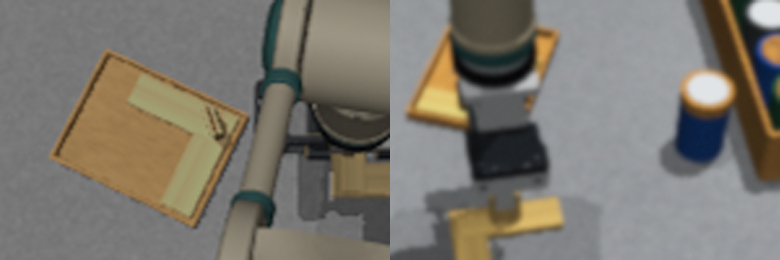

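The large foot lies square in the tray's right-hand corner. The jaws are above the medium foot's fin, so I'll descend.

drive_tool(
  series="0.002 0.01 0 0 0 0 0.42; 0 0.015 0 0 0 0 0.42; 0 0.006 0 0 0 0 0.42; 0 0.004 0 0 0 0 0.42; 0 0 0 0 0 0 0.42; 0 0 0 0 0 0 0.42",
)

```text
time_s: 10.87
tool_pos: [0.4916, -0.0053, 0.0354]
eef_rot: [-90.0, -0.0, 0.9]
ft_force: [0.1, -0.3, -0.1]
width: 0.0395
```

```bash
python3 go.py 490.9 -5.2 28 0.9
```

```text
t 10.87 pos [491.6  -5.3  35.4] rot [-9.0e+01 -1.0e-02  9.4e-01] w 39.5 F [ 0.1 -0.3 -0.1] q6 -99.7
turn first (rad) [-0.0001  0.0006  0.0002] then shift mm [-0.7  7.4  0.1]
```

drive_tool(
  series="-0.0007 0.0037 0 0 0 0 0.42; 0 0.0037 0 0 0 0 0.42; 0 0 0 0 0 0 0.3; 0 0 0 0 0 0 0; 0 0 0 0 0 0 0; 0 0 0 0 0 0 0; 0 0 0 0 0 0 0; 0 0 0 0 0 0 0",
  force=35,
)

```text
time_s: 11.53
tool_pos: [0.4908, -0.0055, 0.028]
eef_rot: [-90.0, -0.0, 0.9]
ft_force: [0.6, -0.3, 0.8]
width: 0.0118
```

```bash
python3 go.py 490.9 -5.2 28 0.9
```

```text
t 11.53 pos [490.8  -5.5  28. ] rot [-9.0e+01 -2.0e-02  9.2e-01] w 11.8 F [ 0.6 -0.3  0.8] q6 -99.7
turn first (rad) [0.     0.0004 0.0004] then shift mm [0.1 0.  0.3]
```

drive_tool(
  series="0 -0.01 0 0 0 0 0; 0 -0.02 0 0 0 0 0; 0 -0.025 0 0 0 0 0; 0 -0.02 0 0 0 0 0; 0 -0.01 0 0 0 0 0; 0 0 0 0 0.08 0 0; 0 0 0 0 0.12 0 0; 0 0 0 0 0.12 0 0; 0 0 0 0 0.09 0 0; 0 0 0 0 0.034 0 0; 0 0 0 0 0 0 0; 0 0 0 0 0 0 0",
)

```text
time_s: 12.53
tool_pos: [0.4905, -0.0054, 0.1128]
eef_rot: [-90.0, 0.0, -24.5]
ft_force: [0.3, -0.6, -0.8]
width: 0.0119
```

```bash
python3 go.py 519.6 261.7 113 -24.55;  python3 - <<'E'
from util import *
im=cv2.imread('pics/top4.png')[:,:,::-1].copy()
c=env.get_calibration('top')
x0,y0,x1,y1=215,175,305,262
h=cv2.cvtColor(im[y0:y1,x0:x1],cv2.COLOR_RGB2HSV)
for p in[(240+0,230),(262,203),(281,215),(275,240)]: print(p,im[p[1],p[0]],h[p[1]-y0,p[0]-x0])
# greenness: foot vs tray: G/R ratio
f=im[y0:y1,x0:x1].astype(np.float32); r=f[...,1]/(f[...,0]+1)
print(np.percentile(r,[5,25,50,75,95]))
v=np.clip((r-.6)/(.45)*255,0,255).astype(np.uint8)
sat=h[...,1]
print(sat[230-y0,240-x0],sat[203-y0,262-x0])
cv2.imwrite('pics/r4.png',np.hstack([cv2.resize(v,None,fx=4,fy=4,interpolation=2),cv2.resize(sat,None,fx=4,fy=4,interpolation=2)]))
E
```

```text
t 12.53 pos [490.5  -5.4 112.8] rot [-9.000e+01  1.000e-02 -2.446e+01] w 11.9 F [ 0.3 -0.6 -0.8] q6 -74.3
turn first (rad) [-0.      0.0017 -0.0002] then shift mm [-8.45e+01 -2.00e-01  2.55e+02]
(240, 230) [159 127  82] [ 18 123 159]
(262, 203) [161 152 109] [ 25  82 161]
(281, 215) [117  90  59] [ 16 126 117]
(275, 240) [160 157 112] [ 28  77 160]
[0.77777779 0.81937723 0.98333335 0.99173552 1.        ]
123 82
```

View pics/r4.png

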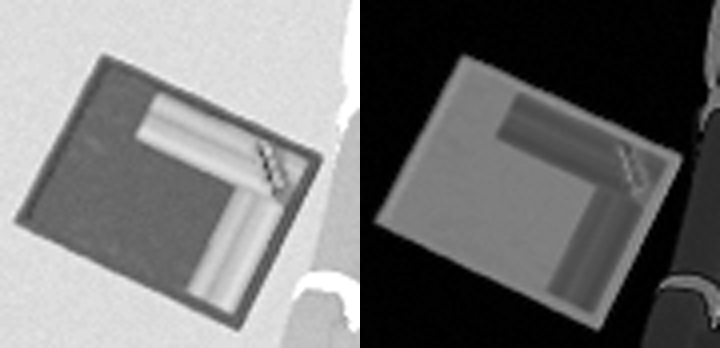

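```bash
cat >> util.py <<'E'
def tray_contour(im,roi,n=1):
    x0,y0,x1,y1=roi; f=im[y0:y1,x0:x1]
    f=cv2.resize(f,None,fx=SC,fy=SC,interpolation=cv2.INTER_CUBIC).astype(np.float32)
    r=f[...,1]/(f[...,0]+1); sat=1-f.min(2)/(f.max(2)+1)
    m=((r>.885)&(sat>.2)).astype(np.uint8)
    m=cv2.morphologyEx(m,cv2.MORPH_CLOSE,np.ones((5,5)))
    m=cv2.morphologyEx(m,cv2.MORPH_OPEN,np.ones((7,7)))
    cs,_=cv2.findContours(m,cv2.RETR_EXTERNAL,cv2.CHAIN_APPROX_NONE)
    cs=sorted(cs,key=cv2.contourArea)[::-1][:n]
    return np.vstack([(k[:,0,:]+.5)/SC-.5+np.array(roi[:2]) for k in cs]),m
def rot(d):
    w=np.radians(d); return np.array([[np.cos(w),-np.sin(w)],[np.sin(w),np.cos(w)]])
TR=rot(65.45); TT={'top':np.array([.4952,.2064]),'side':np.array([.4943,.2078])}
def in_tray(view,R,t):
    Rl=TR.T@R; return (TR.T@(t-TT[view])*1e3).round(1), round(float(np.degrees(np.arctan2(Rl[1,0],Rl[0,0]))),2)
E
python3 - <<'E'
from util import *
im=cv2.imread('pics/top4.png')[:,:,::-1].copy(); c=env.get_calibration('top')
k,m=tray_contour(im,(215,175,292,262)); cv2.imwrite('pics/m4.png',m*255)
R,t,res,ns=refine(c,k,MODELS['large'],TR,np.array([.5067,.1350]),.008,zb=.003)
print(in_tray('top',R,t),'wanted (-60,-40) 0',(res*1e3).round(1),ns)
E
```

```text
(array([-60. , -40.6]), 0.35) wanted (-60,-40) 0 [1.5 1.8 1.4 1.1 2.1 2.1] [98, 30, 86, 90, 31, 103]
```

drive_tool(
  series="-0.0045 0 0.0135 0 0.0017 0 0; -0.009 0 0.027 0 0 0 0; -0.01 0 0.03 0 0 0 0; -0.01 0 0.03 0 0 0 0; -0.01 0 0.03 0 0 0 0; -0.01 0 0.03 0 0 0 0; -0.01 0 0.03 0 0 0 0; -0.009 0 0.027 0 0 0 0; -0.007 0 0.021 0 0 0 0; -0.004 0 0.013 0 0 0 0; -0.001 0 0.0035 0 0 0 0; 0 0 0 0 0 0 0",
)

```text
time_s: 13.53
tool_pos: [0.52, 0.2619, 0.1126]
eef_rot: [-90.0, 0.0, -24.5]
ft_force: [-0.6, 0.2, -0.8]
width: 0.0121
```

```bash
python3 go.py 519.6 261.7 113 -24.55
```

```text
t 13.53 pos [520.  261.9 112.6] rot [-90.03   0.   -24.51] w 12.1 F [-0.6  0.2 -0.8] q6 -45.6
turn first (rad) [ 0.0006  0.0007 -0.0001] then shift mm [-0.2 -0.4 -0.3]
```

The large foot came out within 0.6 mm and 0.35° of its spot. I'll lower the medium foot to just above the tray and look.

drive_tool(
  series="0 0.015 0 0 0 0 0; 0 0.02 0 0 0 0 0; 0 0.018 0 0 0 0 0; 0 0.01 0 0 0 0 0; 0 0 0 0 0 0 0; 0 0 0 0 0 0 0",
)

```text
time_s: 14.03
tool_pos: [0.52, 0.2606, 0.0497]
eef_rot: [-90.1, 0.0, -24.7]
ft_force: [-0.7, -1.7, -0.4]
width: 0.0115
```

```bash
python3 go.py 519.6 261.7 31 -24.55; cat > chk.py <<'E'
import sys
from util import *
name,off,zl,out=sys.argv[1],float(sys.argv[2]),float(sys.argv[3]),sys.argv[4]
s=env.observe(); t=s['tool_pos'][:2]; R=rot(s['eef_rot'][2]+off)
W=MODELS[name]@R.T+t; z=s['tool_pos'][2]-zl+.008; L=[]
for nm in('top','side'):
    cc=env.get_calibration(nm); im=env.get_image(nm); cv2.imwrite(f'pics/{out}_{nm}.png',im[:,:,::-1])
    p=proj(cc,np.c_[W,np.full(len(W),z)]); m=proj(cc,[.4947,.2071,0])[0]; x0,y0=int(m[0])-60,int(m[1])-50
    crop=cv2.resize(im[y0:y0+100,x0:x0+110,::-1],None,fx=3.6,fy=3.6,interpolation=2)
    for u,v in p: cv2.circle(crop,(int((u-x0+.5)*3.6),int((v-y0+.5)*3.6)),2,(0,0,255),-1)
    L.append(crop)
cv2.imwrite(f'pics/{out}.png',np.hstack(L))
E
python3 chk.py medium 90 .028 chk5
```

```text
t 14.03 pos [520.  260.6  49.7] rot [-9.005e+01  4.000e-02 -2.467e+01] w 11.5 F [-0.7 -1.7 -0.4] q6 -45.5
turn first (rad) [ 0.0009 -0.0021 -0.0006] then shift mm [-0.8 18.7  0.9]
```

View pics/chk5.png

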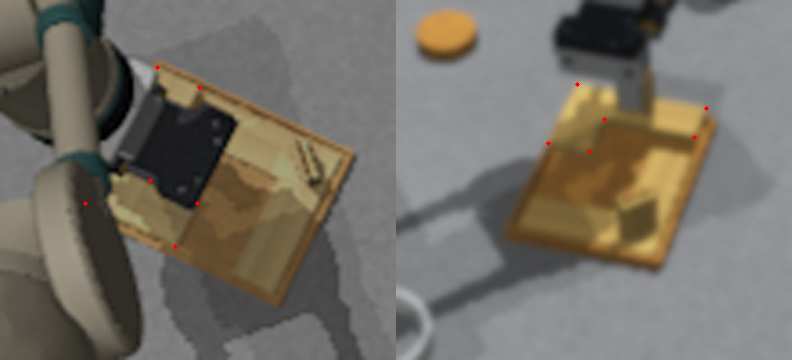

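The dots sit on the medium foot's visible corners in both views, and the foot is over its place next to the large one. I'll set it down slowly.

drive_tool(
  series="-0.0003 0.005 0.0003 0 -0.001 0 0; 0 0.005 0 0 0 0 0; 0 0.004 0 0 0 0 0; 0 0.002 0 0 0 0 0; 0 0.001 0 0 0 0 0; 0 0.0007 0 0 0 0 0; 0 0 0 0 0 0 0; 0 0 0 0 0 0 0",
)

```text
time_s: 14.8
tool_pos: [0.52, 0.2621, 0.0322]
eef_rot: [-90.0, -0.0, -24.5]
ft_force: [-0.1, -1.0, -1.0]
width: 0.012
```

```bash
python3 go.py 519.6 261.7 31 -24.55
```

```text
t 14.8 pos [520.  262.1  32.2] rot [-8.999e+01 -1.000e-02 -2.455e+01] w 12.0 F [-0.1 -1.  -1. ] q6 -45.5
turn first (rad) [-0.0002  0.      0.0001] then shift mm [-0.2  1.2 -0.5]
```

drive_tool(
  series="-0.0002 0.0006 -0.0005 0 0 0 0; 0 0.0006 0 0 0 0 0; 0 0.0003 0 0 0 0 0; 0 0 0 0 0 0 0; 0 0 0 0 0 0 0",
)

```text
time_s: 15.22
tool_pos: [0.5196, 0.2617, 0.031]
eef_rot: [-90.0, -0.0, -24.6]
ft_force: [-0.5, -0.1, 3.0]
width: 0.0117
```

```bash
python3 go.py 519.6 261.7 31 -24.55
```

```text
t 15.22 pos [519.6 261.7  31. ] rot [-8.998e+01 -2.000e-02 -2.456e+01] w 11.7 F [-0.5 -0.1  3. ] q6 -45.6
turn first (rad) [-0.0003 -0.0001  0.0003] then shift mm [-0.  0.  0.]
```

drive_tool(
  series="0 0 0 0 0 0 0.2; 0 0 0 0 0 0 0.42; 0 0 0 0 0 0 0.42; 0 0 0 0 0 0 0.42; 0 -0.01 0 0 0 0 0.42; 0 -0.02 0 0 0 0 0.42; 0 -0.025 0 0 0 0 0.42; 0 -0.025 0 0 0 0 0.42; 0 -0.01 0 0 0 0 0.42; 0 0 0 0 -0.06 0 0.42; 0 0 0 0 -0.07 0 0.42; 0 0 0 0 -0.056 0 0.42",
)

```text
time_s: 16.22
tool_pos: [0.5194, 0.2617, 0.1211]
eef_rot: [-90.0, -0.0, -13.7]
ft_force: [-1.0, 0.6, 0.1]
width: 0.0394
```

```bash
python3 go.py 641.4 -168.7 121 -13.85
```

```text
t 16.22 pos [519.4 261.7 121.1] rot [-8.997e+01 -3.000e-02 -1.371e+01] w 39.4 F [-1.   0.6  0.1] q6 -56.4
turn first (rad) [-0.0004  0.0024  0.0005] then shift mm [ 2.214e+02  1.000e-01 -3.887e+02]
```

drive_tool(
  series="0.008 0 -0.014 0 0.0024 0 0.42; 0.014 0 -0.0246 0 0 0 0.42; 0.017 0 -0.0299 0 0 0 0.42; 0.017 0 -0.0299 0 0 0 0.42; 0.017 0 -0.0299 0 0 0 0.42; 0.017 0 -0.0299 0 0 0 0.42; 0.017 0 -0.0299 0 0 0 0.42; 0.017 0 -0.0299 0 0 0 0.42; 0.017 0 -0.0299 0 0 0 0.42; 0.017 0 -0.0299 0 0 0 0.42; 0.017 0 -0.0299 0 0 0 0.42; 0.017 0 -0.0299 0 0 0 0.42",
)

```text
time_s: 17.22
tool_pos: [0.6239, -0.1141, 0.1205]
eef_rot: [-90.0, 0.0, -14.1]
ft_force: [0.8, -0.1, -0.2]
width: 0.0393
```

drive_tool(
  series="0.014 0 -0.0246 0 0 0 0.42; 0.01 0.01 -0.0176 0 0 0 0.42; 0.005 0.02 -0.0085 0 0 0 0.42; 0 0.02 0 0 0 0 0.42; 0 0.005 0 0 0 0 0.42; 0 0 0 0 0 0 0.42; 0 0 0 0 0 0 0.42",
)

```text
time_s: 17.8
tool_pos: [0.6397, -0.1683, 0.0658]
eef_rot: [-90.0, 0.0, -14.0]
ft_force: [-0.0, 0.5, 0.0]
width: 0.0394
```

```bash
python3 go.py 641.4 -168.7 28 -13.85;  python3 - <<'E'
from util import *
I={n:env.get_image(n) for n in('top','side')}
for n in I: cv2.imwrite(f'pics/{n}6.png',I[n][:,:,::-1])
a=cv2.resize(I['top'][140:280,200:430,::-1],None,fx=2.1,fy=2.1,interpolation=2);b=cv2.resize(I['side'][140:280,270:420,::-1],None,fx=2.1,fy=2.1,interpolation=2)
cv2.imwrite('pics/c6.png',np.hstack([a,b]))
im=I['top']; c=env.get_calibration('top')
k,m=tray_contour(im,(215,175,305,262),2); cv2.imwrite('pics/m6.png',m*255)
for n,t0 in(('large',[-.06,-.04]),('medium',[.06,0])):
    R,t,res,ns=refine(c,k,MODELS[n],TR,TT['top']+TR@np.array(t0),.008,zb=.003,tol=.004)
    print(n,in_tray('top',R,t),(res*1e3).round(1),ns)
E
```

```text
t 17.8 pos [ 639.7 -168.3   65.8] rot [-8.999e+01  2.000e-02 -1.402e+01] w 39.4 F [-0.   0.5  0. ] q6 -96.8
turn first (rad) [-0.0002 -0.0029 -0.0004] then shift mm [ 1.7 37.8 -0. ]util.py:28: RuntimeWarning: Mean of empty slice.
  mc,pc=M.mean(0),P.mean(0); U,_,Vt=np.linalg.svd((M-mc).T@(P-pc))
  ret = ret.dtype.type(ret / rcount)
Traceback (most recent call last):
  File "util.py", line 52, in refine
    C=np.array(C);M=np.array(M); R,t=kabsch(M,C)
                                     ~~~~~~^^^^^
  File "util.py", line 28, in kabsch
    mc,pc=M.mean(0),P.mean(0); U,_,Vt=np.linalg.svd((M-mc).T@(P-pc))
                                      ~~~~~~~~~~~~~^^^^^^^^^^^^^^^^^
numpy.linalg.LinAlgError: 0-dimensional array given. Array must be at least two-dimensional
```

View pics/c6.png

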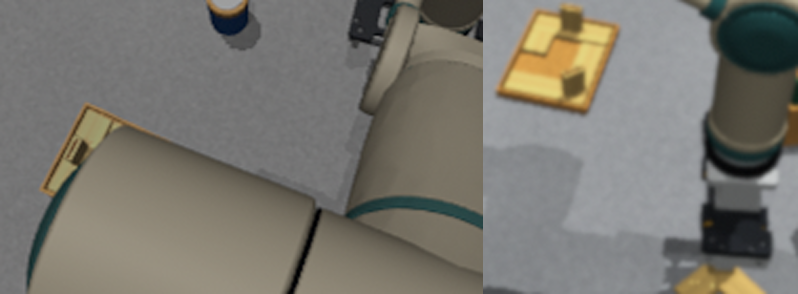

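The arm blocks the top view. The side view shows both placed feet flat and nested in the tray, and the gripper above the small foot, so I'll continue.

drive_tool(
  series="0.0016 0.01 0 0 -0.0025 0 0.42; 0 0.012 0 0 0 0 0.42; 0 0.006 0 0 0 0 0.42; 0 0.003 0 0 0 0 0.42; 0 0 0 0 0 0 0.42; 0 0 0 0 0 0 0.42",
)

```text
time_s: 18.4
tool_pos: [0.6411, -0.1689, 0.0342]
eef_rot: [-90.0, 0.0, -13.9]
ft_force: [-0.2, 0.3, -0.1]
width: 0.0394
```

```bash
python3 go.py 641.4 -168.7 28 -13.85
```

```text
t 18.4 pos [ 641.1 -168.9   34.2] rot [-8.999e+01  4.000e-02 -1.389e+01] w 39.4 F [-0.2  0.3 -0.1] q6 -96.9
turn first (rad) [-0.0002 -0.0007 -0.0008] then shift mm [0.2 6.2 0.3]
```

drive_tool(
  series="0.0003 0.0032 0 0 0 0 0.42; 0 0.003 0 0 0 0 0.42; 0 0 0 0 0 0 0.3; 0 0 0 0 0 0 0; 0 0 0 0 0 0 0; 0 0 0 0 0 0 0; 0 0 0 0 0 0 0; 0 0 0 0 0 0 0",
  force=35,
)

```text
time_s: 19.07
tool_pos: [0.6417, -0.1691, 0.0287]
eef_rot: [-90.0, -0.0, -13.9]
ft_force: [-0.4, 0.3, 0.7]
width: 0.012
```

```bash
python3 go.py 641.4 -168.7 28 -13.85
```

```text
t 19.07 pos [ 641.7 -169.1   28.7] rot [-9.000e+01 -2.000e-02 -1.389e+01] w 12.0 F [-0.4  0.3  0.7] q6 -96.9
turn first (rad) [-0.0001 -0.0008  0.0004] then shift mm [-0.4  0.7  0.3]
```

drive_tool(
  series="0 -0.01 0 0 0 0 0; 0 -0.02 0 0 0 0 0; 0 -0.025 0 0 0 0 0; 0 -0.02 0 0 0 0 0; 0 -0.01 0 0 0.06 0 0; 0 0 0 0 0.12 0 0; 0 0 0 0 0.12 0 0; 0 0 0 0 0.12 0 0; 0 0 0 0 0.12 0 0; 0 0 0 0 0.12 0 0; 0 0 0 0 0.12 0 0; 0 0 0 0 0.12 0 0",
)

```text
time_s: 20.07
tool_pos: [0.6416, -0.1691, 0.1142]
eef_rot: [-90.0, -0.0, -65.8]
ft_force: [0.4, 0.4, -0.4]
width: 0.0118
```

drive_tool(
  series="0 0 0 0 0.12 0 0; 0 0 0 0 0.12 0 0; 0 0 0 0 0.12 0 0; 0 0 0 0 0.12 0 0; 0 0 0 0 0.12 0 0; 0 0 0 0 0.12 0 0; 0 0 0 0 0.12 0 0; 0 0 0 0 0.12 0 0; 0 0 0 0 0.12 0 0; 0 0 0 0 0.12 0 0; 0 0 0 0 0.12 0 0; 0 0 0 0 0.12 0 0",
)

```text
time_s: 21.07
tool_pos: [0.6416, -0.1691, 0.1142]
eef_rot: [-90.0, 0.0, -148.3]
ft_force: [0.2, 0.5, 0.5]
width: 0.0117
```

```bash
python3 go.py 486.4 188.9 114 -159.55
```

```text
t 21.07 pos [ 641.6 -169.1  114.2] rot [-8.9980e+01  2.0000e-02 -1.4831e+02] w 11.7 F [0.2 0.5 0.5] q6 37.5
turn first (rad) [-0.0003  0.1963 -0.0004] then shift mm [ 2.030e+01  2.000e-01 -3.897e+02]
```

drive_tool(
  series="0 0 0 0 0.12 0 0; 0 0 0 0 0.08 0 0; 0.0008 0 -0.015 0 0 0 0; 0.0015 0 -0.028 0 0 0 0; 0.0018 0 -0.034 0 0 0 0; 0.0018 0 -0.034 0 0 0 0; 0.0018 0 -0.034 0 0 0 0; 0.0018 0 -0.034 0 0 0 0; 0.0018 0 -0.034 0 0 0 0; 0.0018 0 -0.034 0 0 0 0; 0.0018 0 -0.034 0 0 0 0; 0.0018 0 -0.034 0 0 0 0",
)

```text
time_s: 22.07
tool_pos: [0.5133, 0.122, 0.1141]
eef_rot: [-90.0, 0.0, -159.3]
ft_force: [0.2, -0.3, 0.2]
width: 0.0117
```

drive_tool(
  series="0.0018 0 -0.034 0 0 0 0; 0.0015 0 -0.024 0 0 0 0; 0.0006 0 -0.013 0 0 0 0; 0 0 -0.004 0 0 0 0; 0 0 0 0 0 0 0; 0 0 0 0 0 0 0",
)

```text
time_s: 22.57
tool_pos: [0.4857, 0.1882, 0.1137]
eef_rot: [-90.0, 0.0, -159.4]
ft_force: [0.5, -0.2, -0.4]
width: 0.0116
```

```bash
python3 go.py 486.4 188.9 60 -159.55; python3 chk.py small -135 .0285 chk7;  python3 - <<'E'
from util import *
c=env.get_calibration('side'); im=cv2.imread('pics/side6.png')[:,:,::-1].copy()
f=im.astype(float)
for p in[(287+0,158),(318,158),(310,173),(283,177)]: print(p,im[p[1],p[0]])
E
```

```text
t 22.57 pos [485.7 188.2 113.7] rot [-8.9960e+01  3.0000e-02 -1.5939e+02] w 11.6 F [ 0.5 -0.2 -0.4] q6 83.0
turn first (rad) [-0.0008  0.0029 -0.0005] then shift mm [-0.9 53.7 -0.4]
(287, 158) [170 152 133]
(318, 158) [211 190 112]
(310, 173) [195 151  80]
(283, 177) [225 196 115]
```

View pics/chk7.png

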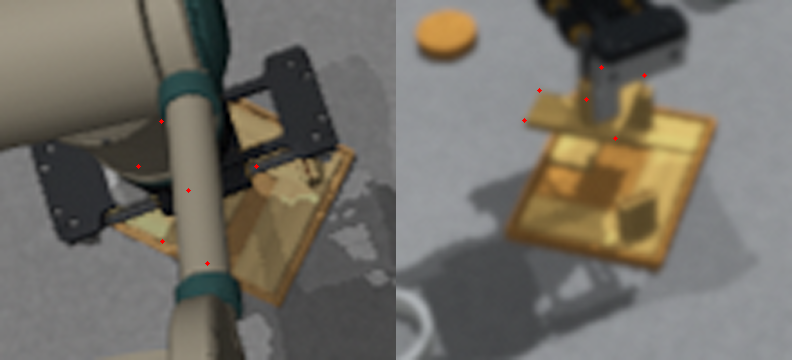

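```bash
python3 - <<'E'
from util import *
c=env.get_calibration('side'); im=cv2.imread('pics/side6.png')[:,:,::-1].copy()
x0,y0,x1,y1=roi=(272,140,342,200)
f=cv2.resize(im[y0:y1,x0:x1],None,fx=4,fy=4,interpolation=2).astype(np.float32)
r=f[...,1]/(f[...,0]+1); sat=1-f.min(2)/(f.max(2)+1)
m=((r>.825)&(sat>.3)).astype(np.uint8); m=cv2.morphologyEx(m,cv2.MORPH_OPEN,np.ones((5,5)))
cv2.imwrite('pics/m7.png',np.hstack([cv2.cvtColor(m*255,cv2.COLOR_GRAY2BGR),f[...,::-1].astype(np.uint8)]))
cs,_=cv2.findContours(m,cv2.RETR_EXTERNAL,cv2.CHAIN_APPROX_NONE)
k=np.vstack([(q[:,0]+.5)/4-.5+np.array(roi[:2]) for q in cs if len(q)>40])
for n,t0 in(('large',[-.06,-.04]),('medium',[.06,0])):
    try:
        R,t,res,ns=refine(c,k,MODELS[n],TR,TT['side']+TR@np.array(t0),.008,zb=.003,tol=.005)
        print(n,in_tray('side',R,t),(res*1e3).round(1),ns)
    except Exception as e: print(n,e)
E
```

```text
large (array([-61.6, -42.4]), 0.36) [0.9 0.9] [73, None, 73, 87, 23, None]
medium 0-dimensional array given. Array must be at least two-dimensionalutil.py:28: RuntimeWarning: Mean of empty slice.
  mc,pc=M.mean(0),P.mean(0); U,_,Vt=np.linalg.svd((M-mc).T@(P-pc))
  ret = ret.dtype.type(ret / rcount)
```

View pics/m7.png

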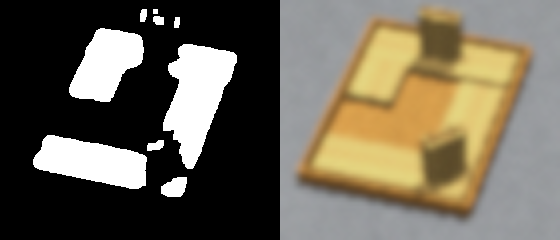

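The side mask is too broken up by shadow to give a useful measurement. By eye there's an even gap around both feet. I'll lower the small foot.

drive_tool(
  series="-0.0007 0.015 -0.0004 0 0.002 0 0; 0 0.02 0 0 0 0 0; 0 0.018 0 0 0 0 0; 0 0.009 0 0 0 0 0; 0 0 0 0 0 0 0; 0 0 0 0 0 0 0; 0 0 0 0 0 0 0",
)

```text
time_s: 23.25
tool_pos: [0.4868, 0.1892, 0.0522]
eef_rot: [-90.0, 0.1, -159.6]
ft_force: [-0.3, -0.9, -1.2]
width: 0.0122
```

```bash
python3 go.py 486.4 188.9 31.5 -159.55; python3 chk.py small -135 .0285 chk8
```

```text
t 23.25 pos [486.8 189.2  52.2] rot [-8.9990e+01  1.0000e-01 -1.5958e+02] w 12.2 F [-0.3 -0.9 -1.2] q6 83.2
turn first (rad) [-0.0002 -0.0005 -0.0017] then shift mm [ 0.5 20.7  0.1]
```

View pics/chk8.png

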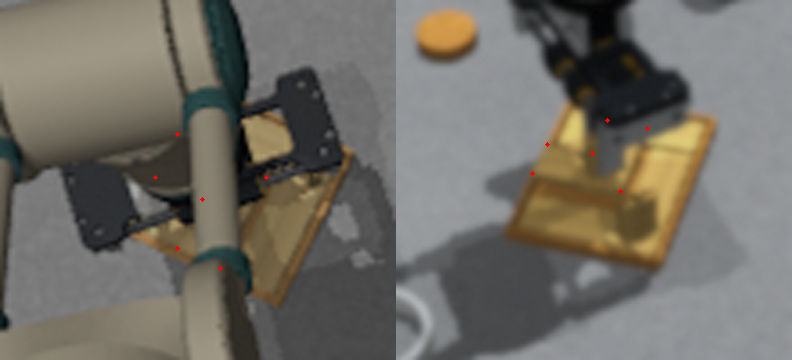

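The predicted corners agree with the small foot's visible ends, and it sits over the gap between the other two. Now to lower it in.

drive_tool(
  series="0.0003 0.004 0 0 0 0 0; 0 0.004 0 0 0 0 0; 0 0.003 0 0 0 0 0; 0 0.003 0 0 0 0 0; 0 0.002 0 0 0 0 0; 0 0.0015 0 0 0 0 0; 0 0.001 0 0 0 0 0; 0 0 0 0 0 0 0; 0 0 0 0 0 0 0",
)

```text
time_s: 24.1
tool_pos: [0.4855, 0.1893, 0.0329]
eef_rot: [-90.0, 0.0, -159.5]
ft_force: [-0.4, 0.0, -0.9]
width: 0.0115
```

```bash
python3 go.py 486.4 188.9 31.5 -159.55
```

```text
t 24.1 pos [485.5 189.3  32.9] rot [ -90.01    0.   -159.54] w 11.5 F [-0.4  0.  -0.9] q6 83.2
turn first (rad) [ 0.0001  0.0001 -0.    ] then shift mm [-0.7  1.4  0.7]
```

drive_tool(
  series="-0.0005 0.0007 0.0004 0 0 0 0; 0 0.0006 0 0 0 0 0; 0 0.0003 0 0 0 0 0; 0 0 0 0 0 0 0; 0 0 0 0 0 0 0",
)

```text
time_s: 24.52
tool_pos: [0.4864, 0.1891, 0.0316]
eef_rot: [-90.0, 0.0, -159.5]
ft_force: [-0.1, 0.4, 1.1]
width: 0.0117
```

```bash
python3 go.py 486.4 188.9 31.5 -159.55
```

```text
t 24.52 pos [486.4 189.1  31.6] rot [-9.0000e+01  4.0000e-02 -1.5954e+02] w 11.7 F [-0.1  0.4  1.1] q6 83.1
turn first (rad) [-0.0001  0.0002 -0.0006] then shift mm [0.  0.1 0.2]
```

drive_tool(
  series="0 0.0003 0 0 0 0 0; 0 0 0 0 0 0 0; 0 0 0 0 0 0 0.2; 0 0 0 0 0 0 0.42; 0 0 0 0 0 0 0.42; 0 0 0 0 0 0 0.42; 0 -0.01 0 0 0 0 0.42; 0 -0.02 0 0 0 0 0.42; 0 -0.025 0 0 0 0 0.42; 0 -0.03 0 0 0 0 0.42; 0 -0.02 0 0 0 0 0.42; 0 0 0 0 0 0 0.42",
)

```text
time_s: 25.52
tool_pos: [0.4893, 0.1899, 0.1411]
eef_rot: [-89.9, 0.6, -159.5]
ft_force: [0.9, 0.5, -0.7]
width: 0.0394
```

```bash
python3 go.py 420 -150 136 -159.55
```

```text
t 25.52 pos [489.3 189.9 141.1] rot [ -89.94    0.56 -159.53] w 39.4 F [ 0.9  0.5 -0.7] q6 83.1
turn first (rad) [-0.0011  0.0003 -0.0097] then shift mm [183.7   5.1 294.3]
```

Now I'll move the arm clear of both views and check.

drive_tool(
  series="0.008 -0.01 0.013 0 0 0 0.42; 0.016 -0.01 0.026 0 0 0 0.42; 0.018 0 0.029 0 0 0 0.42; 0.018 0 0.029 0 0 0 0.42; 0.018 0 0.029 0 0 0 0.42; 0.018 0 0.029 0 0 0 0.42; 0.018 0 0.029 0 0 0 0.42; 0.018 0 0.029 0 0 0 0.42; 0.018 0 0.029 0 0 0 0.42; 0.018 0 0.029 0 0 0 0.42; 0.01 0 0.016 0 0 0 0.42; 0 0 0 0 0 0 0.42",
)

```text
time_s: 26.52
tool_pos: [0.4188, -0.1452, 0.1555]
eef_rot: [-90.0, -0.1, -159.8]
ft_force: [0.7, -0.6, -0.4]
width: 0.0392
```

```bash
python3 - <<'E'
from util import *
I={n:env.get_image(n) for n in('top','side')}
for n in I: cv2.imwrite(f'pics/{n}9.png',I[n][:,:,::-1])
a=cv2.resize(I['top'][170:270,205:315,::-1],None,fx=3.6,fy=3.6,interpolation=2);b=cv2.resize(I['side'][130:230,250:360,::-1],None,fx=3.6,fy=3.6,interpolation=2)
cv2.imwrite('pics/c9.png',np.hstack([a,b]))
cv2.imwrite('pics/f9.png',np.hstack([I['top'],I['side']])[:,:,::-1][::2,::2])
E
python3 go.py 400 -100 160 0
```

```text
t 26.62 pos [ 419.1 -141.9  155.5] rot [-9.0100e+01 -3.0000e-02 -1.5967e+02] w 39.4 F [-0.   0.3  0. ] q6 41.9
turn first (rad) [ 1.1000e-03 -2.7868e+00 -2.3000e-03] then shift mm [-19.1  -4.5  41.9]
```

View pics/c9.png

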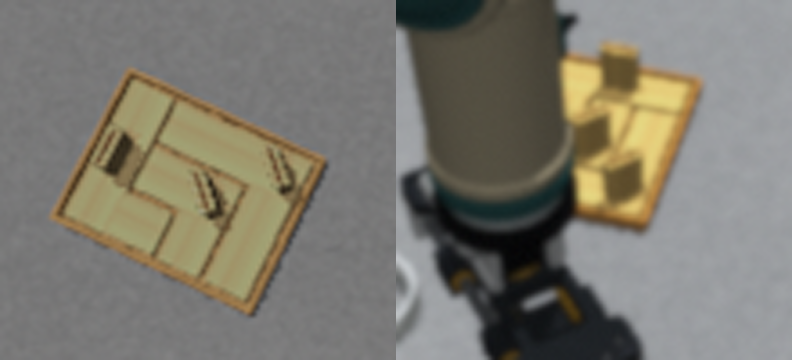

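View pics/f9.png

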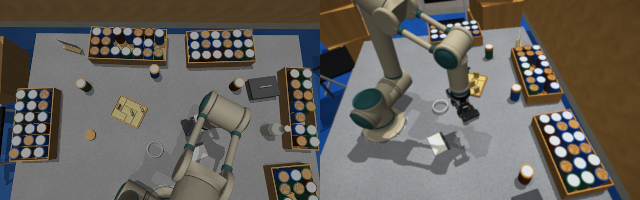

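The top view shows all three feet nested inside the tray walls with even gaps. The arm still hides part of the tray from the side camera, so I'll move it further away and check that view, and the bystanders too.

drive_tool(
  series="0.006 -0.01 0.016 0 0 0 0.42; 0.0104 -0.01 0.028 0 0 0 0.42; 0.0104 -0.01 0.028 0 0 0 0.42; 0.0104 0 0.028 0 0 0 0.42; 0.0104 0 0.028 0 0 0 0.42; 0.0104 0 0.028 0 0 0 0.42; 0.0104 0 0.028 0 0 0 0.42; 0.006 0 0.016 0 0 0 0.42; 0 0 0 0 0 0 0.42; 0 0 0 0 0 0 0.42; 0 0 0 0 0 0 0.42",
)

```text
time_s: 27.53
tool_pos: [0.4199, -0.3532, 0.1857]
eef_rot: [-90.1, 0.0, -159.5]
ft_force: [0.3, -0.1, -0.6]
width: 0.0393
```

```bash
python3 - <<'E'
from util import *
I={n:env.get_image(n) for n in('top','side')}
for n in I: cv2.imwrite(f'pics/{n}10.png',I[n][:,:,::-1])
b=cv2.resize(I['side'][130:210,260:350,::-1],None,fx=7,fy=7,interpolation=2)
# predicted fin-top centres
cs=env.get_calibration('side');ct=env.get_calibration('top')
for n,t0 in(('large',[-.06,-.04]),('medium',[.06,0]),('small',[-.02,0])):
    X=[*(TT['side']+TR@np.array(t0)),.055]; p=proj(cs,X)[0]; cv2.circle(b,(int((p[0]-260+.5)*7),int((p[1]-130+.5)*7)),3,(0,0,255),-1)
cv2.imwrite('pics/c10.png',b)
T=cv2.resize(I['top'][180:262,215:305,::-1],None,fx=7,fy=7,interpolation=2)
for n,t0 in(('large',[-.06,-.04]),('medium',[.06,0]),('small',[-.02,0])):
    W=(MODELS[n]+np.array(t0))@TR.T+TT['top']
    for p in proj(ct,np.c_[W,np.full(6,.011)]): cv2.circle(T,(int((p[0]-215+.5)*7),int((p[1]-180+.5)*7)),3,(0,0,255),-1)
cv2.imwrite('pics/t10.png',T)
o={n:cv2.imread(f'pics/{n}0.png')[:,:,::-1] for n in I}
for nm,roi in(('tube1',(295,122,322,158)),('tube2',(148,152,180,184)),('tube3',(455,152,490,184)),('cap',(168,258,192,282))):
    x0,y0,x1,y1=roi; d=cv2.absdiff(I['top'][y0:y1,x0:x1],o['top'][y0:y1,x0:x1].copy())
    s,_=cv2.phaseCorrelate(I['top'][y0:y1,x0:x1,0].astype(np.float32),o['top'][y0:y1,x0:x1,0].astype(np.float32)); print(nm,d.mean().round(2),np.round(s,2))
E
```

```text
tube1 3.58 [0.5  0.03]
tube2 3.94 [ 0.07 -0.03]
tube3 3.93 [-0.02  0.1 ]
cap 4.41 [-0.    0.02]
```

View pics/c10.png

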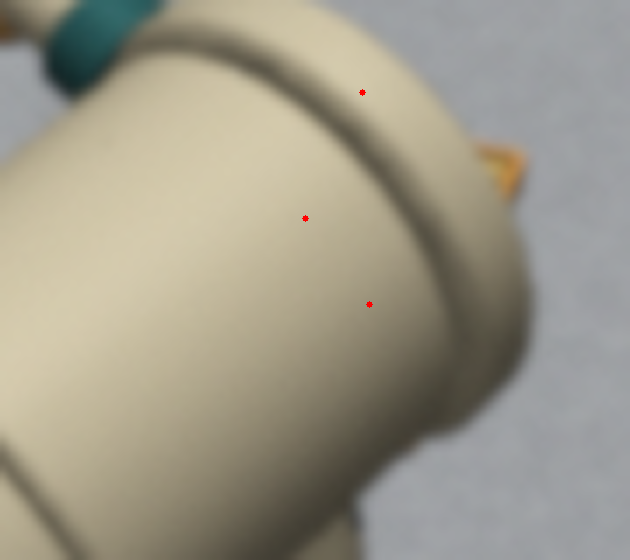

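View pics/t10.png

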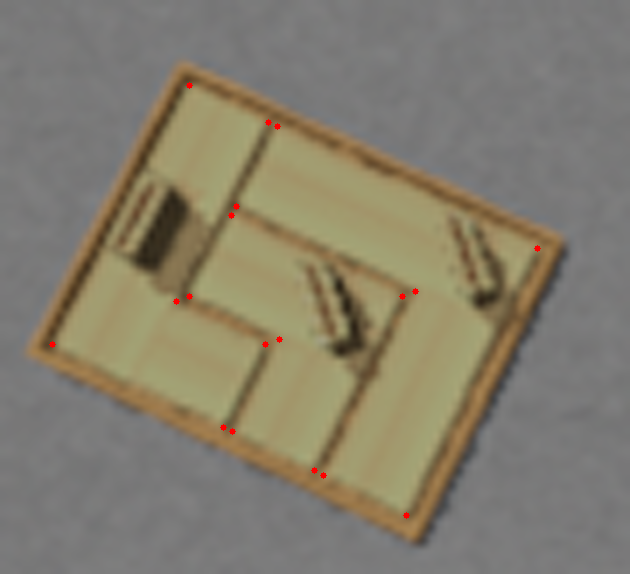

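The top view matches the planned layout in every corner. The upper arm now hides the tray from the side camera, so I'll move once more to where that view was clear before.

drive_tool(
  series="-0.013 0 -0.003 0 0 0 0.42; -0.025 0 -0.006 0 0 0 0.42; -0.028 0 -0.007 0 0 0 0.42; -0.028 0 -0.007 0 0 0 0.42; -0.028 0 -0.007 0 0 0 0.42; -0.028 0 -0.007 0 0 0 0.42; -0.028 0 -0.007 0 0 0 0.42; -0.028 0 -0.007 0 0 0 0.42; -0.028 0 -0.007 0 0 0 0.42; -0.018 0 -0.005 0 0 0 0.42; -0.006 0 -0.001 0 0 0 0.42; 0 0 0 0 0 0 0.42",
)

```text
time_s: 28.63
tool_pos: [0.6404, -0.2029, 0.1858]
eef_rot: [-90.0, 0.0, -159.4]
ft_force: [-0.1, 0.0, 0.5]
width: 0.0394
```

```bash
python3 - <<'E'
from util import *
I={n:env.get_image(n) for n in('top','side')}
for n in I: cv2.imwrite(f'pics/{n}11.png',I[n][:,:,::-1])
b=cv2.resize(I['side'][130:210,260:350,::-1],None,fx=7,fy=7,interpolation=2)
cs=env.get_calibration('side')
for n,t0 in(('large',[-.06,-.04]),('medium',[.06,0]),('small',[-.02,0])):
    W=(MODELS[n]+np.array(t0))@TR.T+TT['side']
    X=np.vstack([np.c_[W,np.full(6,.011)],[*(TT['side']+TR@np.array(t0)),.055]])
    for p in proj(cs,X): cv2.circle(b,(int((p[0]-260+.5)*7),int((p[1]-130+.5)*7)),3,(0,0,255),-1)
cv2.imwrite('pics/c11.png',b)
# bystander tops/outline: bright-cap centroid in first and last pictures
for v,rois in(('top',{'tube1':(295,122,322,158),'tube2':(148,152,180,184),'tube3':(455,152,490,184),'cap':(168,258,192,282)}),('side',{'tube1':(375,162,408,205),'tube2':(325,84,350,120),'tube3':(390,322,435,370),'cap':(248,118,274,140)})):
    o=cv2.imread(f'pics/{v}0.png')[:,:,::-1]
    for n,(x0,y0,x1,y1) in rois.items():
        r=[]
        for im in(o,I[v]):
            f=im[y0:y1,x0:x1].astype(np.float32); w=(f[...,0]-f[...,2]).clip(20,None)-20; m=cv2.moments(w); r.append((m['m10']/m['m00'],m['m01']/m['m00']))
        print(v,n,np.round(np.subtract(*r[::-1]),2))
E
```

```text
top tube1 [ 0.01 -0.05]
top tube2 [0.02 0.01]
top tube3 [-4.65 -0.99]
top cap [ 0.01 -0.  ]
side tube1 [ 4.75 11.17]
side tube2 [0.09 0.09]
side tube3 [-0.15  0.45]
side cap [0.02 0.06]
```

View pics/c11.png

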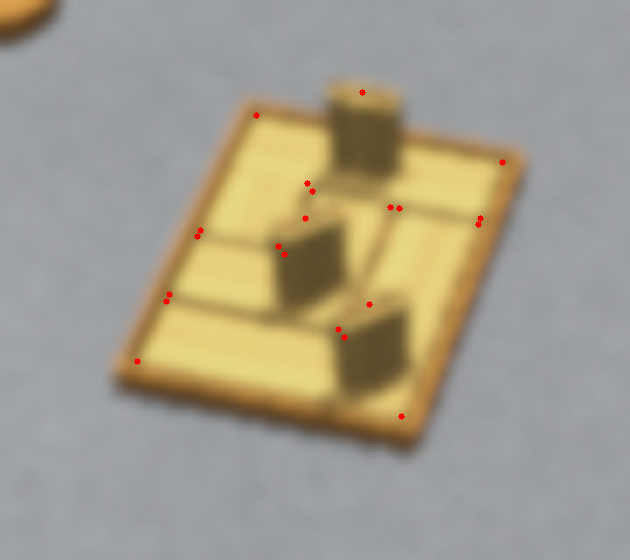

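View pics/side11.png

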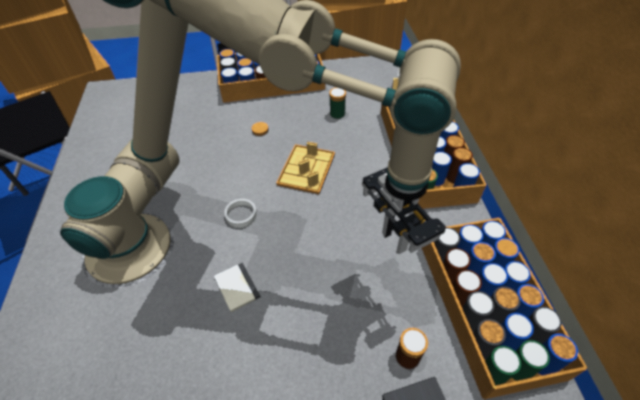

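All three feet lie flat, fins up, with their fin tops and corners on the predicted dots. Each tube and the cap shows no meaningful shift in a view where the arm doesn't cover it. The two large readings come from the arm being in the way. I'll hand the job in.

```bash
python3 -c "
from bench import env
s=env.observe();print(s['time_s'],s['joint_vel'].round(2));print(env.sign_off())"
```

```text
28.7333 [-1.24 -0.56  0.5  -0.17  0.02 -0.1 ]
the job is handed in; nothing more can be done
None
```

I packed all three feet nested in the tray and handed the job in at about 28.7 s of the 72 s allowed. I placed the large foot first, then the medium, then the small, gripping each by its fin. Each one was lowered until a light touch of 1–3 N showed, and only then released.

**Last checks:** The final top and side pictures show all three lying flat, fins up, with visible gaps all round. Corners and fin tops line up with the planned layout. The large foot measured within 0.6 mm and 0.35° of its spot just after it was set down.

**Checks that failed or disagreed:**
- **Side-view measurement:** After the medium foot went in, shadows broke up the side view. It put the large foot about 2.9 mm off, against 0.6 mm from the top view, and gave nothing for the medium foot. I relied on the top view and the final pictures instead.
- **Bystander positions:** In the last pictures two readings showed large shifts: one tube in the top view, and another in the side view where the arm covers it. Both tubes read near zero in the other view (0.5 px at most). The third tube and the cap read near zero in both. An earlier rough check gave 0.5 px on one tube, and the last top picture did not repeat it.

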